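# Seal the elution head on a chromatography plate

### The job

Get the plate elution stand ready: push the plate table by its blue tab until it is fully home against its stop, then push the hand wheel round by its red handle through exactly one full turn clockwise (seen from above), so that the handle comes back to where it began and the head just seals on the plate. Do not turn the wheel before the table is home, do not touch the white plate, and leave the other things on the desk where they are.

Things in the scene. Friction and masses are not known exactly. Their poses are not given: they have to be found in the camera images.
- stand: Fixed white bench stand; base x -76 to +100 mm, y -113 to +127 mm, 26 mm high. Origin on the desk below the hand wheel's axis; x points from its front to the column at its back, y along the rails towards the table's tab, z up. Column x 66 to 96, y -25 to 25 mm; arm over the table x -25 to 96, y -25 to 25, z 106 to 148 mm. The wheel sits on the arm.
- table (a joint): Sliding dark steel plate table, 112 mm wide, top 43 mm above the desk (plate top 46 mm). Value in m: how far it is still drawn out along the stand's +y; 0 = fully home against its stop. Starts 40 to 75 mm out. About 2 N of friction; stays where it is left.
- tab_face (a point): Centre of the outer face of the blue upright push tab at the table's outer end; moves with it. Tab 56 mm wide (along the stand's x), 7 mm thick, 36 to 84 mm above the desk; this point is 63 mm above the desk. Push along the stand's -y to send the table home, where this face is 142 mm from the wheel's axis. The plate's edge is 27 mm inward of it.
- handwheel (a joint): Turn of the hand wheel in rad: 0 at the start, whichever way the handle points then, growing clockwise seen from above. One full turn is 6.283 and lowers the head 6 mm onto the plate. About 0.12 N m of friction (2 N at the handle); stays where it is left, no detent; can also turn further or backwards.
- wheel_hub (a point): Centre of the top of the dark three-spoked hand wheel's hub, on its upright axis, 168 mm above the desk. The wheel lies level; its rim has a mean radius of 60 mm, is 12 mm thick, and its top is 168 mm above the desk.
- handle_mid (a point): Middle of the round upright red handle on the wheel's rim, at the end of a spoke, 60 mm from the wheel's axis: about 20 mm in diameter, from the rim (168 mm) up to 213 mm above the desk; this point is 188 mm above the desk. Moves with the wheel; starts in any direction from the axis.
- handle: The red handle itself (origin on its axis, 162 mm above the desk).
- plate: White coated glass plate, 100 x 200 x 3 mm, clipped on the table; origin at the centre of its underside. Not to be touched.
- vial_rack: Blue grid rack for vials, 50 x 113 x 34 mm, loose, behind the table's outer end; origin at the centre of its underside.
- amber_bottle: Amber bottle with a black cap, 48 mm in diameter, 102 mm high, loose, to the left of the stand; origin at the centre of its underside.
- beaker: Small clear beaker, 46 mm in diameter, 59 mm high, loose, to the left of the stand; origin at the centre of its underside.
- petri_dish: Clear dish with lid, 60 mm in diameter, 15 mm high, loose, to the left of the stand; origin at the centre of its underside.

How it is judged:
By the outcome, as a careful person would: the job done as asked, in the order asked, and still so for the second after the job is handed in, with the robot touching nothing.
It also fails if it takes over 64 s, if anything falls off the work surface, if the arm or the gripper's body presses on something with over 40 N, if the wrist force passes 120 N, or if a joint passes its speed limit or range.

### The arm

A 7-joint arm with a two-finger parallel gripper is mounted at the origin on a cart in front of the work surface, level with it; the furniture and walls round the work are solid. World frame = base frame: x ahead of the robot, y to its left, z up, the work surface at z = 0. Lengths are in m, angles in rad, forces in N, time in s.
With the tool pointing down it reaches from about 0.4 to 0.85 m from the base axis. Payload 4.5 kg.
Tool frame: the origin (TCP) lies at the very end of the fingers, on their centre line; the grasp point (between the pads) lies 19 mm behind it; z points along the fingers, y is the line along which they close (so a half turn about z gives the same grasp; the last joint's range is limited). The gripper opens to 88 mm and grips with 3 to 60 N. Pads are 18 mm wide; open, the fingers measure 123 mm over their backs; the gripper's body (75 mm by 187 mm) begins 45 mm behind the grasp point.
Start: joints at [-1.165, 0.689, -0.195, 1.565, 0.157, 0.902, -0.215], TCP at [0.227, 0.582, 0.239] pointing down, gripper open.
Joint ranges: [-3.01, 3.01], [-0.46, 2.08], [-1.47, 1.51], [0.13, 2.56], [-1, 4.14], [0.04, 2.09], [-2.66, 2.66]. Speed limits (rad/s): [2.57, 2.57, 3.14, 3.14, 3.14, 3.14, 3.14].

### API

Orientations are given as a unit quaternion [x, y, z, w].
In Python, from plant import r, eyes, nets gives the robot as it stands.
- The arm moves only by the shell command python3 -m pendant 'ROWS' [FORCE]. ROWS is JSON, a list of rows, each an object of numbers: "claw": the opening, from 0 (shut) to 1 (fully open); "dx", "dy", "dz": the shift along the world's x, y, z in mm; "twist": the turn about the world's z in rad. In form: [{"claw": .., "dx": .., "dy": .., "dz": .., "twist": ..}, ...]. A call has 1 to 8 rows; each row is the pose to reach, as a shift and turn from the pose commanded when the call began; what a row does not reach only later rows make up. A row lasts 1/10 s, in which the tool goes at most 50 mm and 8.59 degrees, less where a joint would pass 70% of its speed; a pose out of reach is approached as far as the arm can. A call with a gripper value outside its range is refused whole. The fingers move at their own pace and stop on an object; FORCE is the grip in N (left out, the last holds). Time passes only in rows, so rows that repeat a pose let the fingers close. It gives the time, the measured TCP pose, the force, the opening and the grip force at its end, in the units of the state.
- r.get_state(): the state, without advancing time (a new reading comes with each control period).
- eyes.snapshot(name): name is "scene" or "top"; returns (picture, depth): 420x560x3 uint8, blue, green, red; 420x560 float32, m along the optical axis (not along the pixel's ray), 0 where there is no reading.
- eyes.camera_info(name): a dict with "K" (3x3 intrinsics, pixels), "world_to_cam" (4x4, takes a point from world to camera coordinates). Camera axes: x right, y down, z forward; pixel columns grow to the right and rows downward; lengths in m; the calibration is good to about 2 mm. A picture is of the moment at which its call begins. camera_info takes no time and is no camera call.
- r.finish_job(): hands the job in; it is judged then, once.
Trained networks look in the newest picture that a camera, given by its name, has taken for a name from the list of things; names that differ only in an ending like _2 or _b are one class to them, and where a whole thing is asked for, a point or a joint stands for the part that bears it (a point fixed in the world has none). Each returns a list of dicts, best first, with "confidence" (0 to 1); they miss things now and then, are a little off and sometimes report something else, mostly with a low value. They report only what shows in the picture. A call takes as long as a camera call.
- nets.spot_in(camera, query): "box" ([left, top, width, height] as shares, 0 to 1, of the picture: columns of its width, rows of its height, round what is visible of it).
- nets.place_of(camera, query): "position" ([column, row] as shares, 0 to 1, of the picture: columns of its width, rows of its height: a listed point, or the origin of a listed thing).
The state is a dict: "clock": time; "q": joint angles; "qd": joint speeds; "joint_torque": joint torques, N m; "tool_pos": TCP position; "eef_rot": TCP orientation; "contact_force": force on the tool from outside, world axes, zero at the start; "moment": the same for the moment, N m; "opening": opening from 0.0 (shut) to 1.0 (fully open); "finger_force": force on a finger pad.
Only numpy, scipy, OpenCV 4.12 (cv2) and the standard library are available. Lean on these libraries where they do the work, as an engineer would, in place of code of your own. Each camera call takes 0.05 s, during which the arm holds its last target. There are 200 camera calls.

## Working session

There is one attempt and no reset: what is moved stays moved. The work goes in short steps, Python scripts to look and compute and a shell command to move; the robot and the scene stay as the last step left them, time stands still between calls to the robot, and variables do not carry over. Pictures are saved under pics/ and viewed, at most 10 in all, crops included, and the job is handed in when it is done.

```bash
mkdir -p pics
cat > h.py <<'E'
from plant import r, eyes, nets
import numpy as np, cv2
def info(c):
    i=eyes.camera_info(c); return np.array(i["K"]),np.array(i["world_to_cam"])
def ray(c,px):
    K,T=info(c); R=T[:3,:3]; o=-R.T@T[:3,3]
    return o, R.T@np.linalg.inv(K)@np.array([px[0],px[1],1.])
def at_z(c,px,z):
    o,d=ray(c,px); return o+d*(z-o[2])/d[2]
def tri(p1,p2):
    A=[];b=[]
    for c,p in (("scene",p1),("top",p2)):
        o,d=ray(c,p); d=d/np.linalg.norm(d); M=np.eye(3)-np.outer(d,d); A.append(M); b.append(M@o)
    return np.linalg.lstsq(np.vstack(A),np.hstack(b),rcond=None)[0]
def where(c,q):
    return [(round(x["confidence"],2),np.array(x["position"])*[560,420]) for x in nets.place_of(c,q)[:2]]
E
python3 - <<'E'
from h import *
ims=[]
for c in("scene","top"):
    im,d=eyes.snapshot(c); cv2.imwrite(f"pics/{c}0.png",im); np.save(f"{c}d.npy",d)
Z=dict(tab_face=.063,wheel_hub=.168,handle_mid=.188,vial_rack=0,amber_bottle=0,stand=0,plate=.043)
for q,z in Z.items():
    for c in("scene","top"):
        for cf,p in where(c,q): print(q,c,cf,p.round(),at_z(c,p,z).round(3))
s=r.get_state(); print(s["clock"],s["tool_pos"],s["eef_rot"])
E
```

```text
wheel_hub scene 0.79 [330. 141.] [0.524 0.055 0.168]
wheel_hub scene 0.52 [344. 158.] [0.462 0.103 0.168]
wheel_hub top 0.74 [366. 222.] [0.523 0.074 0.168]
handle_mid scene 0.44 [343. 147.] [0.474 0.084 0.188]
handle_mid top 0.43 [361. 240.] [0.476 0.091 0.188]
vial_rack scene 0.62 [242. 215.] [0.681 0.28  0.   ]
vial_rack top 0.8 [281. 168.] [0.694 0.285 0.   ]
amber_bottle scene 0.81 [231. 256.] [0.626 0.417 0.   ]
amber_bottle top 0.58 [235. 190.] [0.63  0.415 0.   ]
stand scene 0.93 [327. 186.] [0.526 0.06  0.   ]
stand scene 0.44 [290. 218.] [0.559 0.223 0.   ]
stand top 0.9 [361. 225.] [0.529 0.062 0.   ]
plate scene 0.81 [314. 193.] [0.526 0.144 0.043]
plate top 0.7 [336. 224.] [0.527 0.136 0.043]
plate top 0.25 [291. 222.] [0.533 0.257 0.043]
0.8 [0.22703575 0.58233533 0.23877008] [1.84812550e-01 9.82773788e-01 6.12591226e-05 7.92972017e-06]
```

View pics/scene0.png

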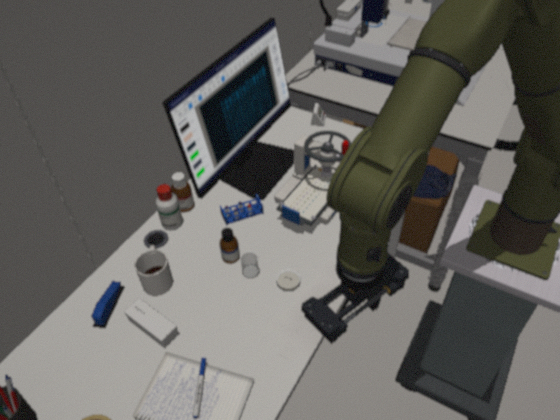

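View pics/top0.png

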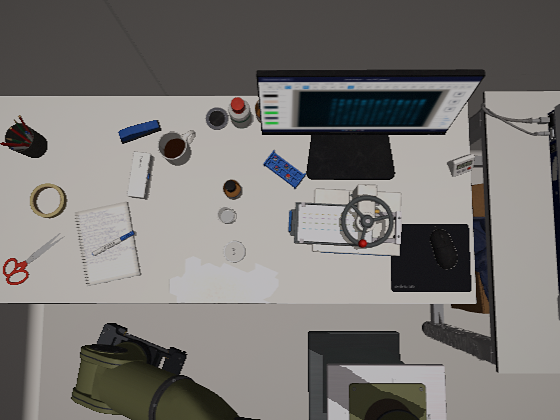

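The scene picture shows the stand at about (315,190), with the blue tab at (290,215) and the red handle at (346,146). The top picture has the hub at about (367,221), the handle at (362,243) and the tab at (292,220). Next I'll get the geometry from depth.

Run:
```python
from h import *
from scipy.optimize import least_squares
for c in("top","scene"):
    K,T=info(c); R=T[:3,:3]; print(c,"cam at",(-R.T@T[:3,3]).round(3))
    im=cv2.imread(f"pics/{c}0.png").astype(int); d=np.load(f"{c}d.npy")
    v,u=np.mgrid[:420,:560]; P=np.stack([u*d,v*d,d],-1)@np.linalg.inv(K).T
    P=(P-T[:3,3])@R
    ok=(d>0)&(P[...,0]>.35)&(P[...,0]<.72)&(P[...,1]>-.1)&(P[...,1]<.35)
    b,g,rr=im[...,0],im[...,1],im[...,2]
    red=ok&(rr>110)&(g<70)&(b<70)&(P[...,2]>.12); print("red",red.sum(),P[red].mean(0).round(3),P[red].min(0).round(3),P[red].max(0).round(3), "px",u[red].mean(),v[red].mean())
    bl=ok&(b>rr*1.6)&(b>60)&(P[...,2]>.03)&(P[...,0]<.62); Q=P[bl]; print("blue",bl.sum(),Q.mean(0).round(3),np.percentile(Q,[3,97],0).round(3).tolist())
    t=Q[Q[:,2]>.074]
    if len(t)>5:
        print("tab top",len(t),t.mean(0).round(3)); w,V=np.linalg.eigh(np.cov(t[:,:2].T)); print("tab dir",V[:,1],np.sqrt(w*12))
    rim=ok&(P[...,2]>.155)&(P[...,2]<.18)&~red&(rr<140); X=P[rim]
    f=least_squares(lambda p:np.where(abs(np.hypot(X[:,0]-p[0],X[:,1]-p[1])-.06)<.02,np.hypot(X[:,0]-p[0],X[:,1]-p[1])-.06,.02),[.523,.07]); print("hub",f.x.round(4),rim.sum(),X[:,2].mean())
    pl=ok&(P[...,2]>.036)&(P[...,2]<.056)&(P[...,1]>.09)&(P[...,1]<.3); 
    if pl.sum()>50:
        print("plate rect",cv2.minAreaRect(P[pl][:,:2].astype(np.float32)),pl.sum())
im=cv2.imread("pics/top0.png")[170:270,270:420]; cv2.imwrite("pics/crop0.png",cv2.resize(im,None,fx=5,fy=5,interpolation=cv2.INTER_CUBIC))
```

```text
top cam at [0.393 0.281 1.471]
red 38 [0.468 0.089 0.209] [0.46  0.081 0.204] [0.475 0.096 0.215] px 362.92105263157896 242.81578947368422
blue 49 [0.536 0.259 0.081] [[0.51, 0.259, 0.075], [0.559, 0.264, 0.088]]
tab top 48 [0.536 0.262 0.082]
tab dir [-0.99890792  0.04672234] [0.00643817 0.05325568]
hub [0.5246 0.0709] 951 0.16494780704241793
plate rect ((0.5884832739830017, 0.1948062628507614), (0.20953109860420227, 0.26041027903556824), 89.96714782714844) 2321
scene cam at [0.08  1.051 1.033]
red 22 [0.467 0.089 0.211] [0.462 0.08  0.206] [0.474 0.097 0.216] px 345.09090909090907 142.22727272727272
blue 185 [0.536 0.258 0.063] [[0.51, 0.259, 0.042], [0.561, 0.266, 0.084]]
tab top 50 [0.539 0.251 0.079]
tab dir [-0.30038084  0.95381935] [0.0465439  0.17274989]
hub [0.5252 0.0708] 614 0.16561506790975025
plate rect ((0.6058903932571411, 0.18544992804527283), (0.2624991238117218, 0.19087328016757965), 10.768749237060547) 1562
```

View pics/crop0.png

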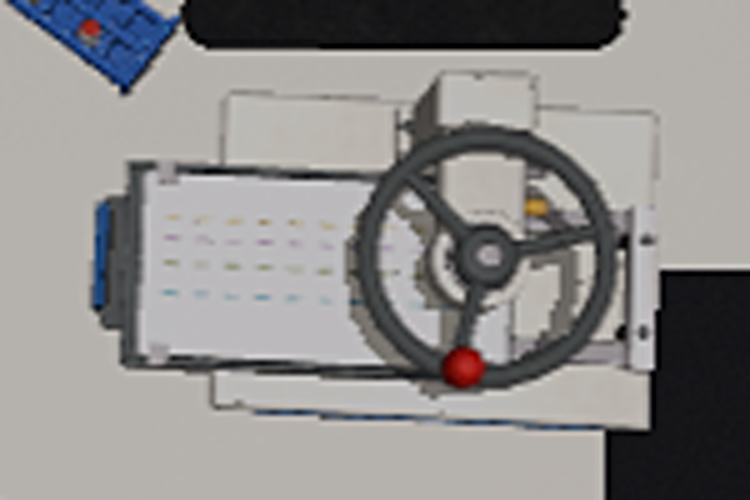

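Hub is at about (0.525, 0.071), handle at (0.468, 0.089) and tab face at (0.536, 0.265). The stand's y axis is about (0.05, 0.999), so the table is roughly 53 mm out. I'll go outside the tab with the fingers shut and their closing line along the stand's x.

```bash
python3 -m pendant '[{"claw":0,"dx":40,"dy":-35,"dz":0,"twist":-0.15},{"claw":0,"dx":80,"dy":-70,"dz":0,"twist":-0.3},{"claw":0,"dx":120,"dy":-105,"dz":0,"twist":-0.45},{"claw":0,"dx":160,"dy":-140,"dz":0,"twist":-0.6},{"claw":0,"dx":200,"dy":-175,"dz":0,"twist":-0.75},{"claw":0,"dx":240,"dy":-210,"dz":0,"twist":-0.9},{"claw":0,"dx":275,"dy":-240,"dz":0,"twist":-1.05},{"claw":0,"dx":311,"dy":-270,"dz":0,"twist":-1.2}]' 10; python3 -m pendant '[{"claw":0,"dx":0,"dy":0,"dz":0,"twist":-0.05},{"claw":0,"dx":0,"dy":0,"dz":0,"twist":-0.05},{"claw":0,"dx":0,"dy":0,"dz":0,"twist":-0.05}]'
python3 - <<'E'
from h import *
im,_=eyes.snapshot("scene"); cv2.imwrite("pics/s1.png",cv2.resize(im[60:340,140:513],None,fx=2,fy=2))
print(r.get_state()["q"])
E
```

```text
clock: 1.6
tool_pos: [0.5302, 0.3186, 0.239]
eef_rot: [0.71, 0.705, 0.0, -0.0]
contact_force: [-0.2, 0.8, -0.2]
opening: 0.296
finger_force: 0.0
clock: 1.9
tool_pos: [0.5278, 0.3213, 0.2386]
eef_rot: [0.724, 0.69, -0.0, -0.001]
contact_force: [0.0, -0.6, 0.2]
opening: 0.03
finger_force: 0.0
[-0.68983507  0.67998834  0.12309104  1.5979912  -0.10313994  0.87029835
 -0.57419489]
```

View pics/s1.png

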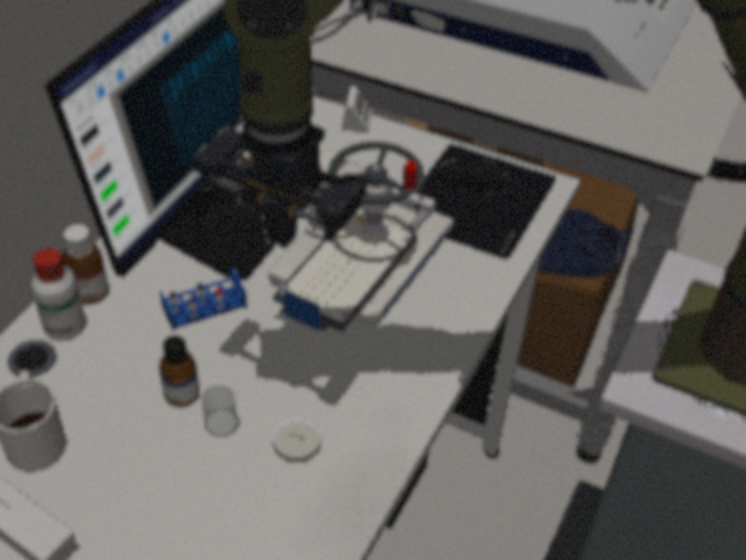

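The picture shows the closed gripper above and outside the blue tab (300,308 in the crop), clear of the bottle at (178,380) and the rack at (203,300). I'll descend and then push.

```bash
python3 -m pendant '[{"claw":0,"dx":10,"dy":-8,"dz":-45,"twist":0},{"claw":0,"dx":10,"dy":-8,"dz":-90,"twist":0},{"claw":0,"dx":10,"dy":-8,"dz":-135,"twist":0},{"claw":0,"dx":10,"dy":-8,"dz":-180,"twist":0},{"claw":0,"dx":10,"dy":-8,"dz":-180,"twist":0}]' && python3 -m pendant '[{"claw":0,"dx":0,"dy":-12,"dz":0,"twist":0},{"claw":0,"dx":-1,"dy":-24,"dz":0,"twist":0},{"claw":0,"dx":-1,"dy":-34,"dz":0,"twist":0},{"claw":0,"dx":-2,"dy":-44,"dz":0,"twist":0},{"claw":0,"dx":-2,"dy":-54,"dz":0,"twist":0},{"claw":0,"dx":-3,"dy":-64,"dz":0,"twist":0},{"claw":0,"dx":-3,"dy":-72,"dz":0,"twist":0},{"claw":0,"dx":-4,"dy":-76,"dz":0,"twist":0}]'; python3 -c "
from h import *
print(r.get_state()['contact_force'])"
```

```text
clock: 2.45
tool_pos: [0.5333, 0.3113, 0.053]
eef_rot: [0.724, 0.69, -0.006, -0.002]
contact_force: [-1.0, 0.2, -0.6]
opening: 0.008
finger_force: 0.0
clock: 3.25
tool_pos: [0.5353, 0.2345, 0.0588]
eef_rot: [0.725, 0.688, -0.0, 0.0]
contact_force: [2.2, 1.3, 0.4]
opening: 0.008
finger_force: 1.1
[2.16745603 1.3016805  0.41116214]
```

```bash
for i in 1; do python3 -m pendant '[{"claw":0,"dx":0,"dy":-2,"dz":0,"twist":0},{"claw":0,"dx":0,"dy":-4,"dz":0,"twist":0},{"claw":0,"dx":0,"dy":-6,"dz":0,"twist":0},{"claw":0,"dx":0,"dy":-8,"dz":0,"twist":0},{"claw":0,"dx":0,"dy":-8,"dz":0,"twist":0}]'; python3 -m pendant '[{"claw":0,"dx":0,"dy":-1,"dz":0,"twist":0},{"claw":0,"dx":0,"dy":-2,"dz":0,"twist":0},{"claw":0,"dx":0,"dy":-3,"dz":0,"twist":0},{"claw":0,"dx":0,"dy":-3,"dz":0,"twist":0}]'; done
```

```text
clock: 3.75
tool_pos: [0.5344, 0.2275, 0.0585]
eef_rot: [0.725, 0.689, -0.001, -0.0]
contact_force: [-0.3, 1.3, 0.4]
opening: 0.005
finger_force: 0.5
clock: 4.15
tool_pos: [0.5344, 0.2247, 0.0586]
eef_rot: [0.725, 0.689, -0.001, -0.0]
contact_force: [-0.7, 0.4, 0.5]
opening: 0.006
finger_force: 0.7
```

```bash
python3 -m pendant '[{"claw":0,"dx":0,"dy":-1,"dz":0,"twist":0},{"claw":0,"dx":0,"dy":-2,"dz":0,"twist":0},{"claw":0,"dx":0,"dy":-3,"dz":0,"twist":0},{"claw":0,"dx":0,"dy":-3,"dz":0,"twist":0}]'; python3 -m pendant '[{"claw":0,"dx":0,"dy":-1,"dz":0,"twist":0},{"claw":0,"dx":0,"dy":-2,"dz":0,"twist":0},{"claw":0,"dx":0,"dy":-3,"dz":0,"twist":0},{"claw":0,"dx":0,"dy":-3,"dz":0,"twist":0}]'
python3 - <<'E'
from h import *
im,d=eyes.snapshot("scene"); c="scene"
K,T=info(c); R=T[:3,:3]
v,u=np.mgrid[:420,:560]; P=((np.stack([u*d,v*d,d],-1)@np.linalg.inv(K).T)-T[:3,3])@R
b,rr=im[...,0].astype(int),im[...,2].astype(int)
bl=(d>0)&(b>rr*1.6)&(b>60)&(P[...,2]>.03)&(P[...,0]<.62)&(P[...,0]>.45)&(P[...,1]<.3)
print(bl.sum(),P[bl].mean(0),np.median(P[bl],0))
E
```

```text
clock: 4.55
tool_pos: [0.5346, 0.2224, 0.0586]
eef_rot: [0.725, 0.689, 0.0, -0.0]
contact_force: [-1.4, 3.0, -1.4]
opening: 0.006
finger_force: 1.6
clock: 4.95
tool_pos: [0.5345, 0.2224, 0.0587]
eef_rot: [0.724, 0.69, 0.002, -0.001]
contact_force: [-2.5, 8.8, -1.9]
opening: 0.008
finger_force: 4.1
18 [0.51367696 0.2111315  0.06252272] [0.51286075 0.21070857 0.06636151]
```

The TCP stopped at y 0.2224 while the force climbed to 9 N, which is where home was predicted. I'll give it one firmer press, then back off and rise.

```bash
python3 -m pendant '[{"claw":0,"dx":0,"dy":-2,"dz":0,"twist":0},{"claw":0,"dx":0,"dy":-3,"dz":0,"twist":0},{"claw":0,"dx":0,"dy":-3,"dz":0,"twist":0}]'; python3 -m pendant '[{"claw":0,"dx":0,"dy":20,"dz":0,"twist":0},{"claw":0,"dx":0,"dy":50,"dz":10,"twist":0},{"claw":0,"dx":0,"dy":60,"dz":55,"twist":0},{"claw":0,"dx":0,"dy":60,"dz":100,"twist":0},{"claw":0,"dx":0,"dy":60,"dz":145,"twist":0},{"claw":0,"dx":0,"dy":60,"dz":190,"twist":0.1},{"claw":0,"dx":0,"dy":60,"dz":210,"twist":0.25},{"claw":0,"dx":0,"dy":60,"dz":210,"twist":0.4}]'
```

```text
clock: 5.3
tool_pos: [0.5346, 0.2224, 0.0588]
eef_rot: [0.723, 0.69, 0.003, -0.003]
contact_force: [-2.5, 12.6, -4.2]
opening: 0.007
finger_force: 6.5
clock: 6.1
tool_pos: [0.5379, 0.2753, 0.273]
eef_rot: [0.572, 0.82, 0.003, 0.003]
contact_force: [-0.7, -0.5, -0.6]
opening: 0.005
finger_force: 0.0
```

```bash
cat >> h.py <<'E'
def look(tag):
    for c in("top","scene"):
        im,d=eyes.snapshot(c); cv2.imwrite(f"pics/{c}{tag}.png",im)
        K,T=info(c); R=T[:3,:3]; v,u=np.mgrid[:420,:560]
        P=((np.stack([u*d,v*d,d],-1)@np.linalg.inv(K).T)-T[:3,3])@R
        b,g,rr=[im[...,i].astype(int) for i in range(3)]
        ok=(d>0)&(P[...,0]>.4)&(P[...,0]<.65)&(P[...,1]>-.05)&(P[...,1]<.35)
        red=ok&(rr>110)&(g<70)&(b<70)&(P[...,2]>.12)
        bl=ok&(b>rr*1.6)&(b>60)&(P[...,2]>.03)&(P[...,0]<.62)
        if red.sum(): print(c,"red",red.sum(),u[red].mean().round(2),v[red].mean().round(2),P[red].mean(0).round(4))
        if bl.sum(): print(c,"blue",bl.sum(),P[bl].mean(0).round(4),np.percentile(P[bl],[3,97],0)[:,0].round(3))
E
python3 -c "
from h import *
look(2)
print(r.get_state()['tool_pos'],r.get_state()['q'])"
```

```text
top red 21 363.67 241.76 [0.4658 0.0983 0.2832]
top blue 2 [0.5209 0.2363 0.5437] [0.428 0.614]
scene red 19 345.05 142.16 [0.4673 0.0898 0.2111]
scene blue 41 [0.5316 0.21   0.0643] [0.509 0.556]
[0.53606552 0.27450677 0.26980595] [-5.50812043e-01  6.18090181e-01  5.16610671e-04  1.60833327e+00
  1.28836234e-03  9.13115198e-01 -2.03692698e-01]
```

The table is home and the handle hasn't moved. Next I'll go above the handle, opening the fingers along the tangent.

```bash
python3 -m pendant '[{"claw":0.6,"dx":-10,"dy":-25,"dz":0,"twist":0.14},{"claw":0.6,"dx":-20,"dy":-55,"dz":0,"twist":0.28},{"claw":0.6,"dx":-30,"dy":-85,"dz":0,"twist":0.42},{"claw":0.6,"dx":-45,"dy":-120,"dz":0,"twist":0.56},{"claw":0.6,"dx":-55,"dy":-150,"dz":0,"twist":0.7},{"claw":0.6,"dx":-68,"dy":-185,"dz":0,"twist":0.84},{"claw":0.6,"dx":-68,"dy":-185,"dz":0,"twist":0.91},{"claw":0.6,"dx":-68,"dy":-185,"dz":0,"twist":0.91}]'; python3 -m pendant '[{"claw":0.6,"dx":0,"dy":0,"dz":0,"twist":0},{"claw":0.6,"dx":0,"dy":0,"dz":0,"twist":0}]'
```

```text
clock: 7.0
tool_pos: [0.4666, 0.0888, 0.2682]
eef_rot: [0.159, 0.987, -0.001, -0.001]
contact_force: [0.1, 0.2, -0.3]
opening: 0.596
finger_force: 0.0
clock: 7.2
tool_pos: [0.4672, 0.0917, 0.2685]
eef_rot: [0.156, 0.988, 0.0, -0.0]
contact_force: [-0.9, -0.6, -0.2]
opening: 0.6
finger_force: 0.0
```

```bash
python3 -m pendant '[{"claw":0.6,"dx":0,"dy":-2,"dz":-30,"twist":0},{"claw":0.6,"dx":0,"dy":-2,"dz":-60,"twist":0},{"claw":0.6,"dx":0,"dy":-2,"dz":-85,"twist":0},{"claw":0.6,"dx":0,"dy":-2,"dz":-88,"twist":0},{"claw":0.6,"dx":0,"dy":-2,"dz":-88,"twist":0}]'; python3 -c "
from h import *
look(3)
print(r.get_state()['tool_pos'])
a=cv2.imread('pics/scene3.png')[80:220,260:430];cv2.imwrite('pics/c3.png',cv2.resize(a,None,fx=4,fy=4))"
```

```text
clock: 7.7
tool_pos: [0.4669, 0.0896, 0.1805]
eef_rot: [0.155, 0.988, -0.0, -0.0]
contact_force: [-0.5, -0.1, -0.6]
opening: 0.6
finger_force: 0.0
top blue 61 [0.5319 0.2096 0.0788] [0.507 0.556]
scene blue 113 [0.5325 0.2095 0.0662] [0.508 0.557]
[0.46777412 0.08956848 0.18169167]
```

View pics/c3.png

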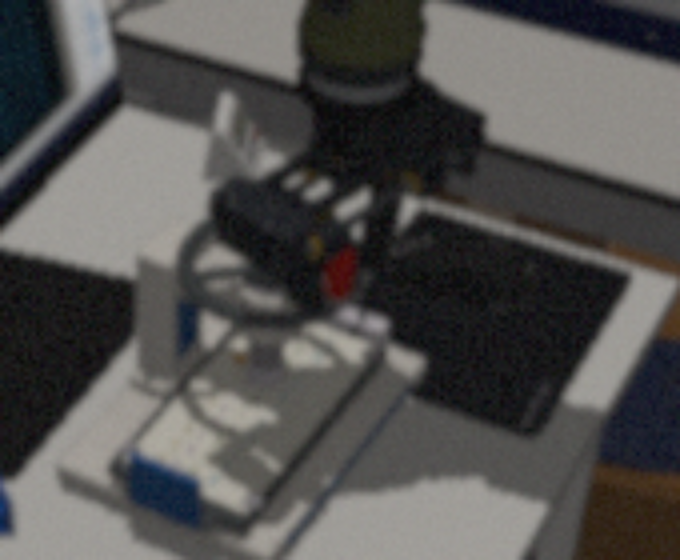

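The handle (342,272 in the crop) lies between the open fingers, and the tab is home. I'll close on it and work out the arc rows.

```bash
python3 -m pendant '[{"claw":0,"dx":0,"dy":0,"dz":0,"twist":0},{"claw":0,"dx":0,"dy":0,"dz":0,"twist":0},{"claw":0,"dx":0,"dy":0,"dz":0,"twist":0},{"claw":0,"dx":0,"dy":0,"dz":0,"twist":0},{"claw":0,"dx":0,"dy":0,"dz":0,"twist":0}]' 15
python3 - <<'E'
import numpy as np
a0=np.deg2rad(162.2); p=lambda k:60*np.array([np.cos(a0-np.deg2rad(10*k)),np.sin(a0-np.deg2rad(10*k))])
for s in range(0,36,8):
    print(s,[tuple((p(k)-p(s)).round(1)) for k in range(s+1,min(s+9,37))])
E
```

```text
clock: 8.3
tool_pos: [0.4669, 0.0887, 0.181]
eef_rot: [0.155, 0.988, -0.0, 0.0]
contact_force: [-0.8, -0.8, 3.4]
opening: 0.205
finger_force: 15.0
0 [(np.float64(4.1), np.float64(9.6)), (np.float64(9.7), np.float64(18.4)), (np.float64(16.8), np.float64(26.1)), (np.float64(25.2), np.float64(32.4)), (np.float64(34.5), np.float64(37.2)), (np.float64(44.4), np.float64(40.3)), (np.float64(54.8), np.float64(41.6)), (np.float64(65.3), np.float64(41.1))]
8 [(np.float64(10.2), np.float64(-2.3)), (np.float64(19.8), np.float64(-6.4)), (np.float64(28.6), np.float64(-12.0)), (np.float64(36.3), np.float64(-19.1)), (np.float64(42.6), np.float64(-27.5)), (np.float64(47.4), np.float64(-36.8)), (np.float64(50.5), np.float64(-46.8)), (np.float64(51.8), np.float64(-57.1))]
16 [(np.float64(-0.5), np.float64(-10.4)), (np.float64(-2.8), np.float64(-20.6)), (np.float64(-6.9), np.float64(-30.3)), (np.float64(-12.5), np.float64(-39.1)), (np.float64(-19.7), np.float64(-46.8)), (np.float64(-28.0), np.float64(-53.1)), (np.float64(-37.3), np.float64(-57.9)), (np.float64(-47.3), np.float64(-60.9))]
24 [(np.float64(-10.4), np.float64(-1.3)), (np.float64(-20.8), np.float64(-0.8)), (np.float64(-31.0), np.float64(1.5)), (np.float64(-40.7), np.float64(5.6)), (np.float64(-49.5), np.float64(11.2)), (np.float64(-57.1), np.float64(18.3)), (np.float64(-63.5), np.float64(26.7)), (np.float64(-68.2), np.float64(36.0))]
32 [(np.float64(-3.1), np.float64(10.0)), (np.float64(-4.4), np.float64(20.4)), (np.float64(-3.9), np.float64(30.8)), (np.float64(-1.6), np.float64(41.0))]
```

```bash
python3 -m pendant '[{"claw":0,"dx":4.1,"dy":9.6,"dz":0,"twist":0},{"claw":0,"dx":9.7,"dy":18.4,"dz":0,"twist":0},{"claw":0,"dx":16.8,"dy":26.1,"dz":0,"twist":0},{"claw":0,"dx":25.2,"dy":32.4,"dz":0,"twist":0},{"claw":0,"dx":34.5,"dy":37.2,"dz":0,"twist":0},{"claw":0,"dx":44.4,"dy":40.3,"dz":0,"twist":0},{"claw":0,"dx":54.8,"dy":41.6,"dz":0,"twist":0},{"claw":0,"dx":65.3,"dy":41.1,"dz":0,"twist":0}]'; python3 -m pendant '[{"claw":0,"dx":0,"dy":0,"dz":0,"twist":0}]'; python3 -c "
from h import *
look(4)
print(r.get_state()['tool_pos'],r.get_state()['contact_force'])
a=cv2.imread('pics/scene4.png')[80:220,260:430];cv2.imwrite('pics/c4.png',cv2.resize(a,None,fx=4,fy=4))"
```

```text
clock: 9.1
tool_pos: [0.529, 0.1294, 0.1798]
eef_rot: [0.155, 0.988, -0.002, -0.004]
contact_force: [-6.0, -0.8, 1.8]
opening: 0.211
finger_force: 15.0
clock: 9.2
tool_pos: [0.5312, 0.1292, 0.1799]
eef_rot: [0.156, 0.988, -0.001, -0.002]
contact_force: [-2.4, -2.0, -1.6]
opening: 0.209
finger_force: 15.0
top blue 35 [0.5209 0.2081 0.0765] [0.507 0.538]
scene blue 83 [0.5302 0.2097 0.0636] [0.507 0.555]
[0.53121808 0.12920221 0.17994129] [-1.07638403 -1.37459033 -4.66698953]
```

View pics/c4.png

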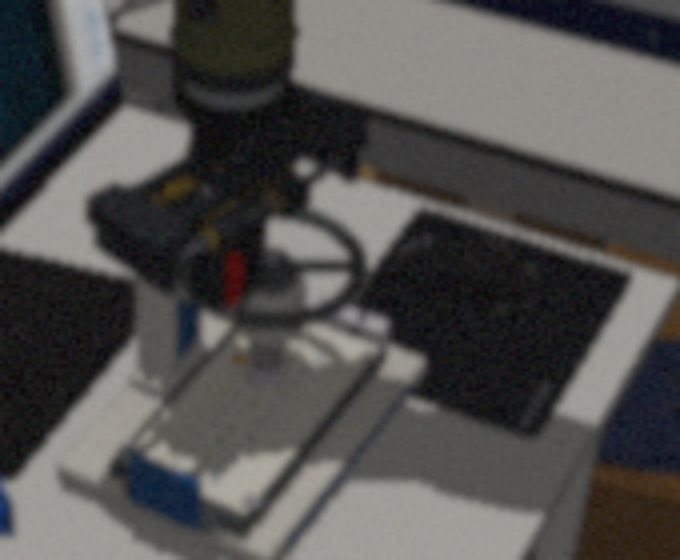

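The handle (234,277 in the crop) is still held and the wheel has turned about 80°. I'll continue round.

```bash
python3 -m pendant '[{"claw":0,"dx":10.2,"dy":-2.3,"dz":0,"twist":0},{"claw":0,"dx":19.8,"dy":-6.4,"dz":0,"twist":0},{"claw":0,"dx":28.6,"dy":-12,"dz":0,"twist":0},{"claw":0,"dx":36.3,"dy":-19.1,"dz":0,"twist":0},{"claw":0,"dx":42.6,"dy":-27.5,"dz":0,"twist":0},{"claw":0,"dx":47.4,"dy":-36.8,"dz":0,"twist":0},{"claw":0,"dx":50.5,"dy":-46.8,"dz":0,"twist":0},{"claw":0,"dx":51.8,"dy":-57.1,"dz":0,"twist":0}]'; python3 -m pendant '[{"claw":0,"dx":-0.5,"dy":-10.4,"dz":0,"twist":0},{"claw":0,"dx":-2.8,"dy":-20.6,"dz":0,"twist":0},{"claw":0,"dx":-6.9,"dy":-30.3,"dz":0,"twist":0},{"claw":0,"dx":-12.5,"dy":-39.1,"dz":0,"twist":0},{"claw":0,"dx":-19.7,"dy":-46.8,"dz":0,"twist":0},{"claw":0,"dx":-28,"dy":-53.1,"dz":0,"twist":0},{"claw":0,"dx":-37.3,"dy":-57.9,"dz":0,"twist":0},{"claw":0,"dx":-47.3,"dy":-60.9,"dz":0,"twist":0}]'; python3 -c "
from h import *
look(5)
print(r.get_state()['tool_pos'],r.get_state()['contact_force'])"
```

```text
clock: 10.1
tool_pos: [0.595, 0.0822, 0.1818]
eef_rot: [0.153, 0.988, 0.01, 0.011]
contact_force: [23.7, 12.9, -20.9]
opening: 0.191
finger_force: 16.8
clock: 10.9
tool_pos: [0.5425, 0.0119, 0.1828]
eef_rot: [0.156, 0.988, 0.002, 0.006]
contact_force: [5.5, 0.1, 2.1]
opening: 0.209
finger_force: 15.0
top blue 63 [0.5312 0.2052 0.0774] [0.506 0.557]
scene blue 90 [0.5331 0.2097 0.0669] [0.507 0.557]
[0.54004451 0.01143947 0.18264956] [ 2.61392112 -2.52881638  7.21130811]
```

```bash
python3 -c "
import cv2
a=cv2.imread('pics/scene5.png')[80:220,260:430];b=cv2.imread('pics/top5.png')[150:290,300:470];cv2.imwrite('pics/c5.png',cv2.resize(cv2.hconcat([a,b]),None,fx=2.3,fy=2.3))"
```

```text
(no output)
```

View pics/c5.png

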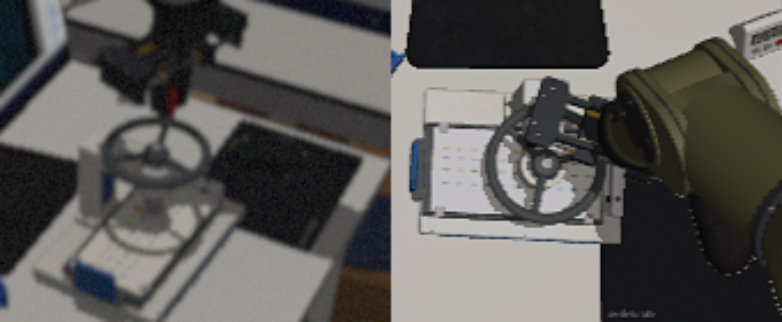

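The handle (172,102, left half) is still between the pads at about 240°, and the tab is home. I'll go on to the full turn, slowing down at the end.

```bash
python3 -m pendant '[{"claw":0,"dx":-10.4,"dy":-1.3,"dz":0,"twist":0},{"claw":0,"dx":-20.8,"dy":-0.8,"dz":0,"twist":0},{"claw":0,"dx":-31,"dy":1.5,"dz":0,"twist":0},{"claw":0,"dx":-40.7,"dy":5.6,"dz":0,"twist":0},{"claw":0,"dx":-49.5,"dy":11.2,"dz":0,"twist":0},{"claw":0,"dx":-57.1,"dy":18.3,"dz":0,"twist":0},{"claw":0,"dx":-63.5,"dy":26.7,"dz":0,"twist":0},{"claw":0,"dx":-68.2,"dy":36,"dz":0,"twist":0}]'; python3 -m pendant '[{"claw":0,"dx":-3.1,"dy":10,"dz":0,"twist":0},{"claw":0,"dx":-4.4,"dy":20.4,"dz":0,"twist":0},{"claw":0,"dx":-4.3,"dy":26,"dz":0,"twist":0},{"claw":0,"dx":-3.9,"dy":30.8,"dz":0,"twist":0},{"claw":0,"dx":-3,"dy":36,"dz":0,"twist":0},{"claw":0,"dx":-2.2,"dy":38.5,"dz":0,"twist":0},{"claw":0,"dx":-1.6,"dy":41,"dz":0,"twist":0},{"claw":0,"dx":-1.6,"dy":41,"dz":0,"twist":0}]'; python3 -m pendant '[{"claw":0,"dx":0,"dy":0,"dz":0,"twist":0},{"claw":0,"dx":0,"dy":0,"dz":0,"twist":0}]'; python3 -c "
from h import *
look(6)
print(r.get_state()['tool_pos'],r.get_state()['contact_force'])"
```

```text
clock: 11.8
tool_pos: [0.4642, 0.0425, 0.1815]
eef_rot: [0.158, 0.987, -0.005, -0.003]
contact_force: [-11.3, -11.6, 17.8]
opening: 0.186
finger_force: 15.2
clock: 12.6
tool_pos: [0.452, 0.0896, 0.1796]
eef_rot: [0.152, 0.988, -0.005, -0.013]
contact_force: [-28.9, 5.5, 21.6]
opening: 0.055
finger_force: 18.7
clock: 12.8
tool_pos: [0.452, 0.0896, 0.1796]
eef_rot: [0.152, 0.988, -0.005, -0.013]
contact_force: [-30.2, 5.2, 21.4]
opening: 0.056
finger_force: 18.7
top blue 61 [0.532  0.2096 0.0779] [0.507 0.557]
scene blue 107 [0.5348 0.2095 0.0665] [0.509 0.557]
[0.45204956 0.08959422 0.17962851] [-29.4120377    5.33976821  20.8589431 ]
```

The handle has squeezed out inward from the pads. I'll open, rise and look.

```bash
python3 -m pendant '[{"claw":0.6,"dx":0,"dy":0,"dz":0,"twist":0},{"claw":0.6,"dx":0,"dy":0,"dz":0,"twist":0},{"claw":0.6,"dx":0,"dy":0,"dz":0,"twist":0},{"claw":0.6,"dx":0,"dy":0,"dz":30,"twist":0},{"claw":0.6,"dx":0,"dy":0,"dz":70,"twist":0},{"claw":0.6,"dx":-10,"dy":40,"dz":90,"twist":0},{"claw":0.6,"dx":-30,"dy":80,"dz":90,"twist":0},{"claw":0.6,"dx":-30,"dy":120,"dz":90,"twist":0}]'; python3 -m pendant '[{"claw":0.6,"dx":0,"dy":40,"dz":0,"twist":0},{"claw":0.6,"dx":0,"dy":60,"dz":0,"twist":0},{"claw":0.6,"dx":0,"dy":60,"dz":0,"twist":0}]';python3 -c "
from h import *
look(7)
print(r.get_state()['tool_pos'],r.get_state()['contact_force'])
a=cv2.imread('pics/scene7.png')[80:220,260:430];b=cv2.imread('pics/top7.png')[150:290,300:470];cv2.imwrite('pics/c7.png',cv2.resize(cv2.hconcat([a,b]),None,fx=2.3,fy=2.3))"
```

```text
clock: 13.7
tool_pos: [0.4351, 0.2109, 0.2719]
eef_rot: [0.154, 0.988, 0.0, 0.0]
contact_force: [0.9, -0.8, 0.5]
opening: 0.599
finger_force: 0.0
clock: 14.0
tool_pos: [0.4361, 0.2738, 0.271]
eef_rot: [0.152, 0.988, 0.002, -0.0]
contact_force: [0.1, -0.5, -0.5]
opening: 0.597
finger_force: 0.0
top red 37 367.76 243.76 [0.4654 0.0773 0.2091]
top blue 58 [0.5324 0.2084 0.0877] [0.511 0.557]
scene blue 120 [0.532  0.2098 0.0651] [0.508 0.557]
[0.43673782 0.26882163 0.27059089] [ 0.58547044  0.05855577 -0.57352387]
```

View pics/c7.png

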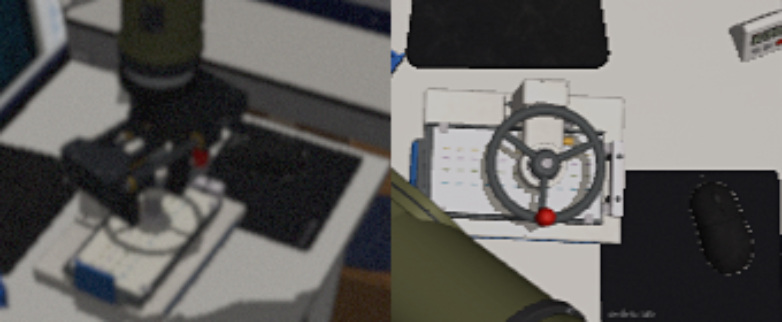

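The top view shows the handle at (545,216 in the crop), world (0.465, 0.077). That is about 11.5° short of its start, with the table still home. I'll grip it again and finish the last short arc, where the jaws push along the tangent.

```bash
python3 -m pendant '[{"claw":0.6,"dx":5,"dy":-40,"dz":0,"twist":0},{"claw":0.6,"dx":12,"dy":-80,"dz":0,"twist":0},{"claw":0.6,"dx":20,"dy":-120,"dz":0,"twist":0},{"claw":0.6,"dx":30,"dy":-160,"dz":0,"twist":0},{"claw":0.6,"dx":30,"dy":-192,"dz":0,"twist":0.1},{"claw":0.6,"dx":30,"dy":-192,"dz":0,"twist":0.1},{"claw":0.6,"dx":30,"dy":-192,"dz":0,"twist":0.1}]'
```

```text
clock: 14.8
tool_pos: [0.4666, 0.0749, 0.2708]
eef_rot: [0.108, 0.994, -0.0, -0.0]
contact_force: [0.2, -0.5, -0.3]
opening: 0.6
finger_force: 0.0
```

```bash
python3 -m pendant '[{"claw":0.6,"dx":0,"dy":2,"dz":-35,"twist":0},{"claw":0.6,"dx":0,"dy":2,"dz":-70,"twist":0},{"claw":0.6,"dx":0,"dy":2,"dz":-90,"twist":0},{"claw":0.6,"dx":0,"dy":2,"dz":-90,"twist":0},{"claw":0,"dx":0,"dy":2,"dz":-90,"twist":0},{"claw":0,"dx":0,"dy":2,"dz":-90,"twist":0},{"claw":0,"dx":0,"dy":2,"dz":-90,"twist":0},{"claw":0,"dx":0,"dy":2,"dz":-90,"twist":0}]' 8; python3 -m pendant '[{"claw":0,"dx":0,"dy":0,"dz":0,"twist":0},{"claw":0,"dx":0,"dy":0,"dz":0,"twist":0}]'
```

```text
clock: 15.6
tool_pos: [0.4674, 0.079, 0.1816]
eef_rot: [0.106, 0.994, 0.0, 0.001]
contact_force: [-1.2, -1.7, 1.6]
opening: 0.26
finger_force: 1.0
clock: 15.8
tool_pos: [0.467, 0.0785, 0.1813]
eef_rot: [0.106, 0.994, -0.0, 0.0]
contact_force: [-2.0, -2.0, 6.5]
opening: 0.214
finger_force: 8.0
```

```bash
python3 -m pendant '[{"claw":0,"dx":0.3,"dy":3,"dz":0,"twist":0},{"claw":0,"dx":0.8,"dy":6,"dz":0,"twist":0},{"claw":0,"dx":1.5,"dy":8,"dz":0,"twist":-0.05},{"claw":0,"dx":2,"dy":10.5,"dz":0,"twist":-0.1},{"claw":0,"dx":2,"dy":10.5,"dz":0,"twist":-0.1},{"claw":0,"dx":2,"dy":10.5,"dz":0,"twist":-0.1},{"claw":0,"dx":2,"dy":10.5,"dz":0,"twist":-0.1}]'; python3 -m pendant '[{"claw":0.6,"dx":0,"dy":0,"dz":0,"twist":0},{"claw":0.6,"dx":0,"dy":0,"dz":0,"twist":0},{"claw":0.6,"dx":0,"dy":0,"dz":0,"twist":0},{"claw":0.6,"dx":0,"dy":0,"dz":40,"twist":0},{"claw":0.6,"dx":0,"dy":0,"dz":80,"twist":0},{"claw":0.6,"dx":-10,"dy":40,"dz":90,"twist":0},{"claw":0.6,"dx":-25,"dy":85,"dz":90,"twist":0},{"claw":0.6,"dx":-30,"dy":130,"dz":90,"twist":0}]'; python3 -m pendant '[{"claw":0.6,"dx":0,"dy":50,"dz":0,"twist":0},{"claw":0.6,"dx":0,"dy":90,"dz":0,"twist":0},{"claw":0.6,"dx":-30,"dy":130,"dz":0,"twist":0},{"claw":0.6,"dx":-30,"dy":130,"dz":0,"twist":0}]';python3 -c "
from h import *
look(8);look(9)"
```

```text
clock: 16.5
tool_pos: [0.4691, 0.0895, 0.1812]
eef_rot: [0.155, 0.988, 0.0, 0.0]
contact_force: [-0.6, -1.4, 6.3]
opening: 0.21
finger_force: 8.0
clock: 17.3
tool_pos: [0.4379, 0.2206, 0.2713]
eef_rot: [0.156, 0.988, 0.0, 0.0]
contact_force: [1.6, 1.2, 0.4]
opening: 0.602
finger_force: 0.0
clock: 17.7
tool_pos: [0.4032, 0.3575, 0.2707]
eef_rot: [0.149, 0.989, 0.003, -0.002]
contact_force: [0.6, 0.5, 0.7]
opening: 0.602
finger_force: 0.0
top red 36 362.06 242.33 [0.4688 0.0909 0.2089]
top blue 62 [0.5317 0.2082 0.0772] [0.507 0.557]
scene blue 80 [0.5352 0.2096 0.0536] [0.509 0.557]
top red 36 362.06 242.33 [0.4688 0.0909 0.2093]
top blue 62 [0.5316 0.2082 0.0781] [0.508 0.557]
scene blue 106 [0.5342 0.2099 0.0578] [0.508 0.558]
```

The handle looks about 2 mm past its start. I'll clear the view and compare at subpixel level with the first pictures.

```bash
python3 -m pendant '[{"claw":0.6,"dx":-40,"dy":30,"dz":0,"twist":0},{"claw":0.6,"dx":-70,"dy":60,"dz":0,"twist":0},{"claw":0.6,"dx":-110,"dy":90,"dz":0,"twist":0},{"claw":0.6,"dx":-140,"dy":130,"dz":0,"twist":0},{"claw":0.6,"dx":-170,"dy":170,"dz":0,"twist":0},{"claw":0.6,"dx":-170,"dy":200,"dz":0,"twist":0},{"claw":0.6,"dx":-170,"dy":200,"dz":0,"twist":0}]'
cat > cmp.py <<'E'
from h import *
import sys
def cen(f,c):
    im=cv2.imread(f).astype(float); x,y=(362,242) if c=="top" else (345,142)
    s=np.s_[y-12:y+13,x-12:x+13]; w=np.clip(im[s][...,2]-np.maximum(im[s][...,1],im[s][...,0])-25,0,None)
    v,u=np.mgrid[y-12:y+13,x-12:x+13]; return np.array([(u*w).sum(),(v*w).sum()])/w.sum()
look(sys.argv[1])
n=[]
hub=np.array([.525,.071])
for c,z in(("top",.212),("scene",.195)):
    P=[at_z(c,cen(f"pics/{c}{t}.png",c),z)[:2] for t in("0",sys.argv[1])]
    a=[np.degrees(np.arctan2(*(p-hub)[::-1])) for p in P]; print(c,(P[1]-P[0])*1000,a,"overshoot deg",a[0]-a[1])
E
python3 cmp.py 10
```

```text
clock: 18.6
tool_pos: [0.2385, 0.5527, 0.2706]
eef_rot: [0.154, 0.988, 0.002, -0.0]
contact_force: [0.8, -0.6, -0.5]
opening: 0.602
finger_force: 0.0
top red 34 362.03 242.53 [0.4683 0.0911 0.2101]
top blue 62 [0.5316 0.2082 0.0772] [0.507 0.557]
scene blue 168 [0.5336 0.208  0.0635] [0.508 0.557]
top [0.79138794 1.99472474] [np.float64(161.76678707366824), np.float64(159.7448393731019)] overshoot deg 2.0219477005663293
scene [nan nan] [np.float64(169.03322679212658), np.float64(nan)] overshoot deg nancmp.py:6: RuntimeWarning: invalid value encountered in divide
  v,u=np.mgrid[y-12:y+13,x-12:x+13]; return np.array([(u*w).sum(),(v*w).sum()])/w.sum()
```

The turn is over by 2.0°. I'll regrip with the jaws centred 2 mm back along the tangent.

```bash
python3 -m pendant '[{"claw":0.6,"dx":0,"dy":-40,"dz":0,"twist":0},{"claw":0.6,"dx":20,"dy":-85,"dz":0,"twist":0},{"claw":0.6,"dx":45,"dy":-125,"dz":0,"twist":0},{"claw":0.6,"dx":70,"dy":-165,"dz":0,"twist":0},{"claw":0.6,"dx":95,"dy":-205,"dz":0,"twist":0},{"claw":0.6,"dx":120,"dy":-245,"dz":0,"twist":0},{"claw":0.6,"dx":145,"dy":-285,"dz":0,"twist":0},{"claw":0.6,"dx":170,"dy":-325,"dz":0,"twist":0}]'; python3 -m pendant '[{"claw":0.6,"dx":20,"dy":-40,"dz":0,"twist":0},{"claw":0.6,"dx":40,"dy":-80,"dz":0,"twist":0},{"claw":0.6,"dx":60,"dy":-120,"dz":0,"twist":0},{"claw":0.6,"dx":60,"dy":-138,"dz":0,"twist":0},{"claw":0.6,"dx":60,"dy":-138,"dz":0,"twist":0},{"claw":0.6,"dx":60,"dy":-138,"dz":0,"twist":0}]'
```

```text
clock: 19.5
tool_pos: [0.4098, 0.2196, 0.271]
eef_rot: [0.157, 0.988, -0.001, 0.0]
contact_force: [1.5, 0.7, 1.1]
opening: 0.595
finger_force: 0.0
clock: 20.1
tool_pos: [0.4682, 0.0853, 0.2709]
eef_rot: [0.157, 0.988, -0.0, -0.0]
contact_force: [-0.3, 0.6, -0.3]
opening: 0.603
finger_force: 0.0
```

```bash
python3 -m pendant '[{"claw":0.6,"dx":0,"dy":2.5,"dz":-35,"twist":0},{"claw":0.6,"dx":0,"dy":2.5,"dz":-70,"twist":0},{"claw":0.6,"dx":0,"dy":2.5,"dz":-90,"twist":0},{"claw":0.6,"dx":0,"dy":2.5,"dz":-90,"twist":0},{"claw":0,"dx":0,"dy":2.5,"dz":-90,"twist":0},{"claw":0,"dx":0,"dy":2.5,"dz":-90,"twist":0},{"claw":0,"dx":0,"dy":2.5,"dz":-90,"twist":0},{"claw":0,"dx":0,"dy":2.5,"dz":-90,"twist":0}]' 8; python3 -m pendant '[{"claw":0,"dx":0,"dy":0,"dz":0,"twist":0},{"claw":0,"dx":0,"dy":0,"dz":0,"twist":0}]'; python3 -m pendant '[{"claw":0,"dx":0,"dy":0,"dz":0,"twist":0}]'
```

```text
clock: 20.9
tool_pos: [0.4695, 0.0892, 0.1816]
eef_rot: [0.155, 0.988, 0.0, 0.001]
contact_force: [-0.1, -0.8, 0.2]
opening: 0.265
finger_force: 0.0
clock: 21.1
tool_pos: [0.4694, 0.0892, 0.1814]
eef_rot: [0.155, 0.988, 0.0, 0.001]
contact_force: [-1.3, 0.1, 6.0]
opening: 0.211
finger_force: 8.0
clock: 21.2
tool_pos: [0.4694, 0.0892, 0.1814]
eef_rot: [0.155, 0.988, 0.0, 0.001]
contact_force: [-2.3, 0.1, 5.4]
opening: 0.21
finger_force: 8.0
```

```bash
python3 -m pendant '[{"claw":0,"dx":-0.3,"dy":-1,"dz":0,"twist":0},{"claw":0,"dx":-0.5,"dy":-1.8,"dz":0,"twist":0},{"claw":0,"dx":-0.5,"dy":-1.8,"dz":0,"twist":0},{"claw":0,"dx":-0.5,"dy":-1.8,"dz":0,"twist":0},{"claw":0,"dx":-0.5,"dy":-1.8,"dz":0,"twist":0}]'; python3 -m pendant '[{"claw":0.6,"dx":0,"dy":0,"dz":0,"twist":0},{"claw":0.6,"dx":0,"dy":0,"dz":0,"twist":0},{"claw":0.6,"dx":0,"dy":0,"dz":0,"twist":0},{"claw":0.6,"dx":0,"dy":0,"dz":40,"twist":0},{"claw":0.6,"dx":0,"dy":0,"dz":80,"twist":0},{"claw":0.6,"dx":-10,"dy":40,"dz":90,"twist":0},{"claw":0.6,"dx":-25,"dy":85,"dz":90,"twist":0},{"claw":0.6,"dx":-35,"dy":130,"dz":90,"twist":0}]'; python3 -m pendant '[{"claw":0.6,"dx":-10,"dy":45,"dz":0,"twist":0},{"claw":0.6,"dx":-20,"dy":90,"dz":0,"twist":0},{"claw":0.6,"dx":-50,"dy":130,"dz":0,"twist":0},{"claw":0.6,"dx":-85,"dy":160,"dz":0,"twist":0},{"claw":0.6,"dx":-125,"dy":190,"dz":0,"twist":0},{"claw":0.6,"dx":-165,"dy":220,"dz":0,"twist":0},{"claw":0.6,"dx":-200,"dy":260,"dz":0,"twist":0},{"claw":0.6,"dx":-200,"dy":300,"dz":0,"twist":0}]'; python3 cmp.py 11 2>/dev/null
```

```text
clock: 21.7
tool_pos: [0.4692, 0.0886, 0.1814]
eef_rot: [0.155, 0.988, 0.001, 0.001]
contact_force: [-0.8, 3.3, 6.0]
opening: 0.211
finger_force: 8.0
clock: 22.5
tool_pos: [0.4329, 0.2179, 0.2712]
eef_rot: [0.156, 0.988, 0.0, 0.0]
contact_force: [0.9, 0.5, -0.7]
opening: 0.603
finger_force: 0.0
clock: 23.3
tool_pos: [0.2275, 0.5181, 0.2708]
eef_rot: [0.152, 0.988, -0.001, -0.001]
contact_force: [0.8, 0.6, -0.5]
opening: 0.6
finger_force: 0.0
top red 34 362.47 242.76 [0.4678 0.0898 0.2086]
top blue 62 [0.5316 0.2082 0.0773] [0.507 0.557]
scene red 18 344.22 142.33 [0.4695 0.0901 0.2099]
scene blue 167 [0.5345 0.2062 0.0629] [0.509 0.557]
top [0.42310404 1.21780557] [np.float64(161.76678707366824), np.float64(160.551908868689)] overshoot deg 1.214878204979243
scene [1.76682354 1.05333585] [np.float64(169.03322679212658), np.float64(167.58330460528117)] overshoot deg 1.4499221868454129
```

The handle is now within about 1.2° (1.2 mm) of its start in both views, and the table is home. The arm is clear, so I'll hand in.

```bash
python3 -c "
from plant import r
print(r.finish_job())"
```

```text
the job is handed in; nothing more can be done
None
```

The job is handed in: the table is home against its stop, and the wheel has been turned one full turn clockwise, with the handle about 1.2° past its start after I regripped it to finish and turned it back slightly from 2° over.

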